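# Bottles into their colour-coded spill saucers

## Robot

A 6-joint arm with a two-finger parallel gripper is mounted at the origin on a cart in front of the work surface, level with it; the furniture and walls round the work are solid. World frame = base frame: x ahead of the robot, y to its left, z up, the work surface at z = 0. Lengths are in m, angles in rad, forces in N, time in s.
With the tool pointing down it reaches from about 0.3 to 0.775 m from the base axis. Payload 14.6 kg.
Tool frame: the origin (TCP) lies midway between the tips of the shut fingers; the grasp point (between the pads) lies 19 mm behind it (ctrl.pinch_z is the distance from the TCP to the grasp point, in m); z points along the fingers, y is the line along which they close (so a half turn about z gives the same grasp; the last joint's range is limited). The gripper opens to 94 mm and grips with 3 to 60 N. Pads are 16 mm wide; open, the fingers measure 119 mm over their backs; the gripper's body (75 mm by 177 mm) begins 78 mm behind the grasp point.
Start: joints at [1.07, 0.3, 1.521, -0, 1.321, -0.067], TCP at [0.231, 0.499, 0.205] pointing down, gripper open.
Joint ranges: [-3.03, 3.03], [-0.79, 2.21], [0.23, 2.52], [-1.04, 4.18], [0, 3.07], [-2.55, 2.55]. Speed limits (rad/s): [2.22, 2.22, 2.57, 3.14, 3.14, 3.14].

## Interface

Orientations are given as [roll, pitch, yaw] about the fixed x, y, z axes, in that order (R = Rz(yaw) Ry(pitch) Rx(roll)).
In Python, from station import ctrl gives the robot as it stands.
- The arm moves only by the tool jog_arm, never from a script. Its argument "motion" is a list of rows, each a list of 7 numbers: the shift along the tool's x, y, z in m, then the turn, a rotation vector about the tool's x, y, z in rad, then the opening, from -1 (shut) to 1 (fully open). In form: [[tx, ty, tz, rx, ry, rz, gripper], ...]. A call has 1 to 5 rows; each row shifts and turns the commanded pose from where the row before left it, along the tool's axes as they then stand; what a row does not reach is not made up. A row lasts 1/10 s, in which the tool goes at most 50 mm and 8.59 degrees, less where a joint would pass 70% of its speed; a pose out of reach is approached as far as the arm can. A call is refused whole if a number of a shift passes 0.05 or a number of a turn 0.15, either way. A call with a gripper value outside its range is refused whole. The fingers move at their own pace and stop on an object; "squeeze" is the grip in N (left out, the last holds). Time passes only in rows, so rows that do not move let the fingers close. It gives the time, the measured TCP pose, the force, the opening and the grip force at its end, in the units of the state.
- ctrl.get_obs(): the state, without advancing time (a new reading comes with each control period).
- ctrl.camera(name): name is "side" or "top"; returns the picture (420x560x3 uint8, red, green, blue); there is no depth.
- ctrl.camera_model(name): a dict with "intrinsics" (3x3 intrinsics, pixels), "k1" (the pictures are not rectified: a ray, as slopes to the right and down, at radius r is drawn at 1 + k1 r^2 times it, then the intrinsics apply), "rvec" (rotation vector, rad) and "tvec" (3), from world to camera coordinates, as OpenCV has them. Camera axes: x right, y down, z forward; pixel columns grow to the right and rows downward; lengths in m; the calibration is good to about 2 mm. A picture is of the moment at which its call begins. camera_model takes no time and is no camera call.
- ctrl.hand_in(): hands the job in; it is judged then, once.
The state is a dict: "time_s": time; "qpos": joint angles; "joint_vel": joint speeds; "tau": joint torques, N m; "ee_pos": TCP position; "eef_rot": TCP orientation; "force": force on the tool from outside, world axes, zero at the start; "moment": the same for the moment, N m; "grip_width": finger opening in m; "grip_force": force on a finger pad.
Only numpy, scipy, OpenCV 4.12 (cv2) and the standard library are available. Lean on these libraries where they do the work, as an engineer would, in place of code of your own. Each camera call takes 0.05 s, during which the arm holds its last target. There are 200 camera calls.

## Task

Get the bench ready for calibrating the pH meter: stand each of the four reagent bottles in the work area (not the stock in the row along the wall) upright, flat on the floor of the spill saucer that has the colour of its cap. The white-capped and the red-capped bottle were put back in wrong saucers, so a saucer has to be emptied before its own bottle can go in. Do not knock any bottle over, and leave the glass beaker and the tape roll where they are.

Things in the scene. Friction and masses are not known exactly. Their poses are not given: they have to be found in the camera images.
- bottle_green: white plastic reagent bottle, closed, with a green screw cap and a green band on its label; 53 mm in diameter and 104 mm high: plain body up to about 75 mm height, then the shoulder, cap 38 mm in diameter from 84 to 104 mm; about 0.16 kg. Loose, upright, taken by the body from above. Origin at the centre of its underside, z up along the bottle. Starts on the bare bench top.
- bottle_red: white plastic reagent bottle, closed, with a red screw cap and a red band on its label; 53 mm in diameter and 104 mm high: plain body up to about 75 mm height, then the shoulder, cap 38 mm in diameter from 84 to 104 mm; about 0.16 kg. Loose, upright, taken by the body from above. Origin at the centre of its underside, z up along the bottle. Starts in the yellow saucer.
- bottle_yellow: white plastic reagent bottle, closed, with a yellow screw cap (and a blue band on its label; the cap's colour counts); 53 mm in diameter and 104 mm high: plain body up to about 75 mm height, then the shoulder, cap 38 mm in diameter from 84 to 104 mm; about 0.16 kg. Loose, upright, taken by the body from above. Origin at the centre of its underside, z up along the bottle. Starts on the bare bench top.
- bottle_white: white plastic reagent bottle, closed, with a white screw cap and a black band on its label; 60 mm in diameter and 124 mm high: plain body up to about 95 mm height, then the shoulder, cap 43 mm in diameter from 100 to 124 mm; about 0.24 kg. Loose, upright, taken by the body from above. Origin at the centre of its underside, z up along the bottle. Starts in the red saucer.
- saucer_green: green plastic spill saucer, a round shallow dish fixed to the bench top: 88 mm across the rim, 78 mm inside, rim 12 mm high, flat floor 4 mm above the bench. Origin at the centre of its underside, on the bench top (z = 0), z up.
- saucer_red: red plastic spill saucer, a round shallow dish fixed to the bench top: 88 mm across the rim, 78 mm inside, rim 12 mm high, flat floor 4 mm above the bench. Origin at the centre of its underside, on the bench top (z = 0), z up.
- saucer_yellow: yellow plastic spill saucer, a round shallow dish fixed to the bench top: 88 mm across the rim, 78 mm inside, rim 12 mm high, flat floor 4 mm above the bench. Origin at the centre of its underside, on the bench top (z = 0), z up.
- saucer_white: white plastic spill saucer, a round shallow dish fixed to the bench top: 88 mm across the rim, 78 mm inside, rim 12 mm high, flat floor 4 mm above the bench. Origin at the centre of its underside, on the bench top (z = 0), z up.
- beaker_0: bystander: empty glass beaker, 50 mm in diameter, 58 mm high, standing loose on the bench beyond the work, to be left alone. Origin at the centre of its underside.
- tape_roll: bystander: roll of beige tape, 53 mm in diameter, 18 mm high, lying flat and loose on the bench, to be left alone. Origin at the centre of its underside.
Mind the look-alikes: they are no part of the job. Several things have the shape of the saucer_red; the one meant has the colours described above.

How it is judged:
By the outcome, as a careful person would: the job done as asked, in the order asked, and still so for the second after the job is handed in, with the robot touching nothing.
It also fails if it takes over 106 s, if anything falls off the work surface, if the arm or the gripper's body presses on something with over 40 N, if the wrist force passes 120 N, or if a joint passes its speed limit or range.

## Working session

There is one attempt and no reset: what is moved stays moved. The work goes in short steps, Python scripts to look and compute and a tool call to move; the robot and the scene stay as the last step left them, time stands still between calls to the robot, and variables do not carry over. Pictures are saved under pics/ and viewed, at most 14 in all, crops included, and the job is handed in when it is done.

Besides the shell and the picture viewer there is one more tool, called after ">>>" as name(argument=value, ...), one argument or row to a line, values as JSON. jog_arm: Moves the arm, as the interface text tells. Its arguments: {"type":"object","properties":{"motion":{"type":"array"},"squeeze":{"type":"number"}},"required":["motion"]}

```bash
mkdir -p pics; cat > h.py <<'E'
import numpy as np, cv2
from station import ctrl
def pix(cam,P):
    m=ctrl.camera_model(cam);K=np.array(m["intrinsics"],float)
    d=np.array([float(m["k1"]),0,0,0,0])
    return cv2.projectPoints(np.array(P,float).reshape(-1,1,3),np.array(m["rvec"],float),np.array(m["tvec"],float),K,d)[0].reshape(-1,2)
def world(cam,uv,z):
    m=ctrl.camera_model(cam);K=np.array(m["intrinsics"],float)
    n=cv2.undistortPoints(np.array(uv,float).reshape(-1,1,2),K,np.array([float(m["k1"]),0,0,0,0])).reshape(-1,2)
    R=cv2.Rodrigues(np.array(m["rvec"],float))[0];t=np.array(m["tvec"],float).ravel()
    c=-R.T@t;D=np.c_[n,np.ones(len(n))]@R
    return c+D*((z-c[2])/D[:,2])[:,None]
def snap(cam,name,crop=None,s=1):
    im=ctrl.camera(cam)[:,:,::-1]
    if crop: x0,y0,x1,y1=crop; im=im[y0:y1,x0:x1]
    cv2.imwrite('pics/'+name,cv2.resize(im,None,fx=s,fy=s,interpolation=cv2.INTER_CUBIC))
E
python3 - <<'E'
from h import *
snap('top','t0.png',None,1.42); snap('side','s0.png',None,1.42)
for c in('top','side'):
    m=ctrl.camera_model(c);print(m);
o=ctrl.get_obs();print(o['ee_pos'],o['eef_rot'],o['grip_width'],o['time_s'],ctrl.pinch_z)
E
```

```text
{'intrinsics': array([[379.84578643,   0.        , 276.23497179],
       [  0.        , 379.84578643, 213.16377759],
       [  0.        ,   0.        ,   1.        ]]), 'k1': 0.02265427634521789, 'rvec': array([ 2.11235845, -2.1479609 ,  0.11659905]), 'tvec': array([0.23821942, 0.53997868, 0.80646598])}
{'intrinsics': array([[546.55036452,   0.        , 280.46878789],
       [  0.        , 546.55036452, 213.56346501],
       [  0.        ,   0.        ,   1.        ]]), 'k1': -0.1398851331371522, 'rvec': array([ 0.16027015, -2.49637963,  1.77140086]), 'tvec': array([ 5.56695806e-01, -2.49068122e-04,  1.55307869e+00])}
[0.23105237 0.49885066 0.20494632] [-3.14053203e+00 -8.20699725e-05  2.70779686e+00] 0.09417896601811207 0.1 0.0188
```

View pics/t0.png

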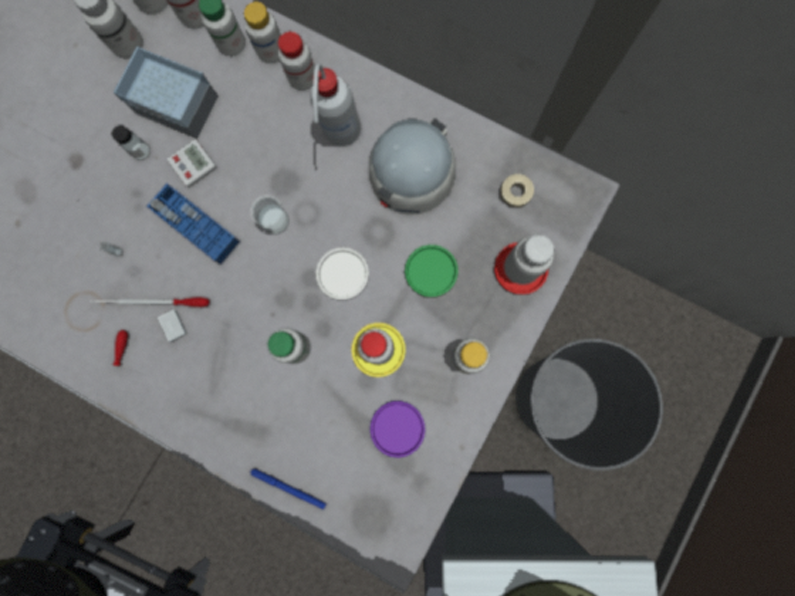

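View pics/s0.png

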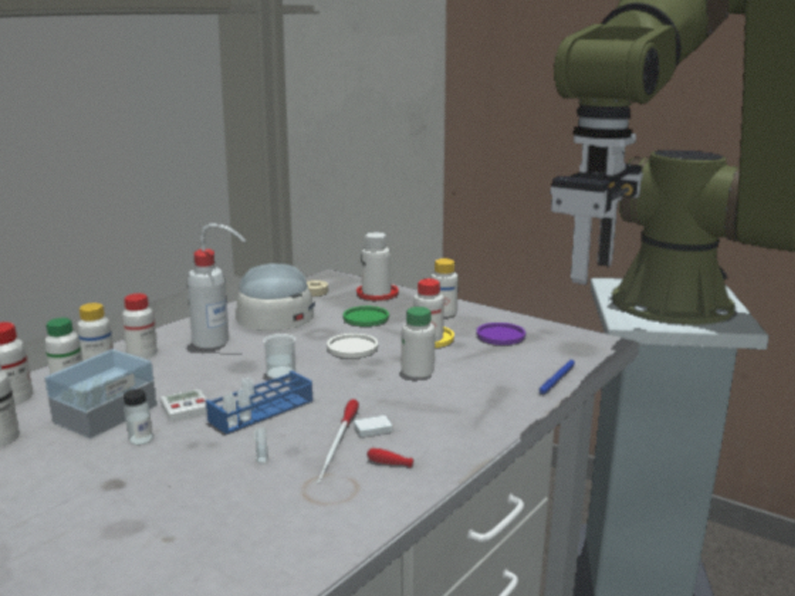

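The top view shows the work-area bottles at green (281,344), red (373,346) in the yellow saucer, yellow (473,354) and white (538,250) in the red saucer. The saucers are white (342,274), green (431,272), yellow (378,350) and red (521,268).

Look-alikes to avoid are the stock bottles in the wall row, around (100..300, 0..90), the red-capped wash bottle (328,85), the black-capped vial (125,135) and the purple dish (397,428). The beaker is at (269,215) and the tape at (517,190).

Next I'll check these choices in a close crop.

```bash
python3 - <<'E'
from h import *
snap('top','t1.png',(180,110,400,275),3.6)
E
```

```text
(no output)
```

View pics/t1.png

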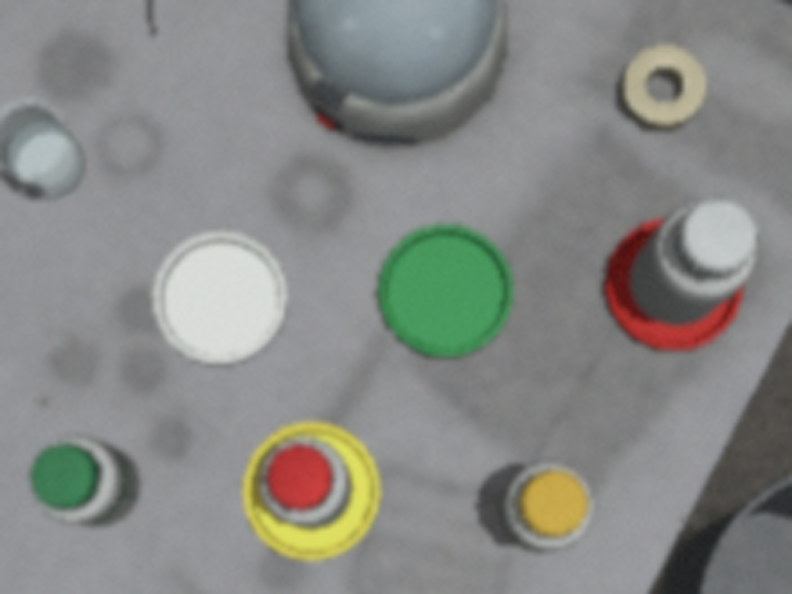

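The crop confirms the choice. Cap centres are green (66,475), red (300,478), yellow (554,503) and white (719,237). Rim centres are white (220,297), green (446,291), red (675,284) and yellow (312,490).

```bash
python3 - <<'E'
from h import *
d={'bg':(66,475,.104),'br':(300,478,.108),'by':(554,503,.104),'bw':(719,237,.128),'Sw':(220,297,.012),'Sg':(446,291,.012),'Sr':(675,284,.012),'Sy':(312,490,.012),'tape':(664,86,.018),'beak':(40,150,.0),'purple':((397/1.42-180)*3.6,(428/1.42-110)*3.6,.012)}
for k,(u,v,z) in d.items():
    p=world('top',[((u+.5)/3.6-.5+180,(v+.5)/3.6-.5+110)],z)[0];print(k,p.round(4),np.hypot(*p[:2]).round(3))
o=ctrl.get_obs();print(o['ee_pos'])
import cv2
from scipy.spatial.transform import Rotation as R
print(R.from_euler('xyz',o['eef_rot']).as_matrix().round(3))
E
```

```text
bg [0.4788 0.3897 0.104 ] 0.617
br [0.4746 0.2549 0.108 ] 0.539
by [0.4584 0.1115 0.104 ] 0.472
bw [0.6043 0.0171 0.128 ] 0.605
Sw [0.5999 0.3128 0.012 ] 0.677
Sg [0.6007 0.1657 0.012 ] 0.623
Sr [0.6021 0.0185 0.012 ] 0.602
Sy [0.4734 0.2541 0.012 ] 0.537
tape [0.7327 0.0207 0.018 ] 0.733
beak [0.7058 0.4359 0.    ] 0.83
purple [0.3493 0.2263 0.012 ] 0.416
[0.23108588 0.4988706  0.20503852]
[[-0.907  0.42  -0.   ]
 [ 0.42   0.907 -0.001]
 [ 0.    -0.001 -1.   ]]
```

>>> jog_arm(
  motion=[
    [0,0,0,0,0,-0.145,1],
    [0,0,0,0,0,-0.145,1],
    [0,0,0,0,0,-0.144,1],
    [-0.04,-0.04,0,0,0,0,1],
    [-0.04,-0.04,0,0,0,0,1],
  ],
  squeeze=15,
)

```text
time_s: 0.65
ee_pos: [0.3019, 0.4277, 0.205]
eef_rot: [-3.141, -0.0, -3.138]
force: [1.5, 1.0, 0.7]
grip_width: 0.094
grip_force: 0.0
```

>>> jog_arm(
  motion=[
    [-0.03,-0.04,0,0,0,0,1],
    [-0.03,-0.04,0,0,0,0,1],
    [-0.03,-0.04,0,0,0,0,1],
    [-0.03,-0.04,0,0,0,0,1],
    [-0.03,-0.04,0,0,0,0,1],
  ],
)

```text
time_s: 1.15
ee_pos: [0.4528, 0.2265, 0.2055]
eef_rot: [3.142, 0.0, -3.141]
force: [0.1, 0.7, -0.1]
grip_width: 0.0941
grip_force: 0.0
```

>>> jog_arm(
  motion=[
    [-0.03,-0.04,0,0,0,0,1],
    [-0.03,-0.04,0,0,0,0,1],
    [-0.03,-0.04,0,0,0,0,1],
    [-0.03,-0.04,0,0,0,0,1],
    [-0.02,-0.04,0,0,0,0,1],
  ],
)

```text
time_s: 1.65
ee_pos: [0.5931, 0.0264, 0.205]
eef_rot: [3.142, -0.001, 3.141]
force: [0.9, 1.3, 0.1]
grip_width: 0.0938
grip_force: 0.0
```

>>> jog_arm(
  motion=[
    [0,0,0,0,0,0,1],
    [0,0,0,0,0,0,1],
    [0,0,0,0,0,0,1],
  ],
)

```text
time_s: 1.95
ee_pos: [0.5916, 0.0293, 0.2054]
eef_rot: [3.141, -0.0, -3.141]
force: [-0.1, -0.2, -0.3]
grip_width: 0.0939
grip_force: 0.0
```

>>> jog_arm(
  motion=[
    [-0.012,-0.012,0,0,0,0,1],
    [0,0,0.03,0,0,0,1],
    [0,0,0.02,0,0,0,1],
    [0,0,0,0,0,0,1],
    [0,0,0,0,0,0,1],
  ],
)

```text
time_s: 2.45
ee_pos: [0.6039, 0.0173, 0.1564]
eef_rot: [3.142, 0.0, -3.14]
force: [-0.2, -0.4, 0.7]
grip_width: 0.094
grip_force: 0.0
```

```bash
python3 - <<'E'
from h import *
snap('top','t2.png',(300,110,440,240),4); snap('side','s2.png',(200,100,360,240),4)
print(ctrl.get_obs()['ee_pos'])
E
```

```text
[0.60444391 0.01698225 0.15710346]
```

View pics/s2.png

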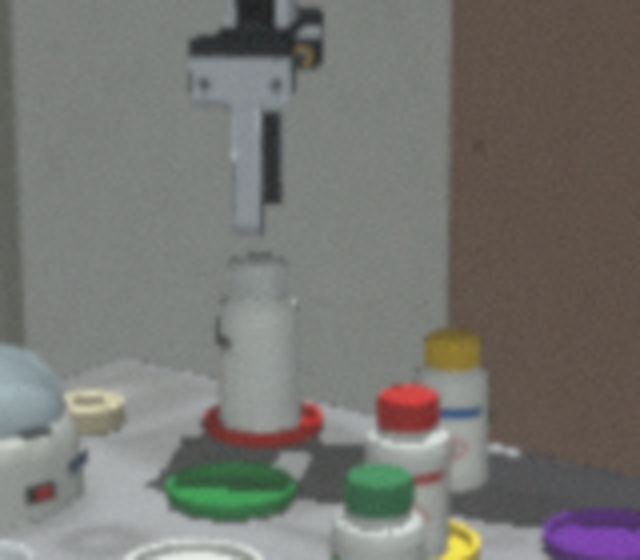

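The side view shows the finger pair (248 and 273) centred over the white cap (258,265), so I'm descending.

>>> jog_arm(
  motion=[
    [0,0,0.03,0,0,0,1],
    [0,0,0.03,0,0,0,1],
    [0,0,0.03,0,0,0,1],
    [0,0,0.011,0,0,0,1],
    [0,0,0,0,0,0,1],
  ],
)

```text
time_s: 3.05
ee_pos: [0.6038, 0.0165, 0.0542]
eef_rot: [3.142, -0.001, -3.141]
force: [0.7, -0.3, -1.5]
grip_width: 0.0938
grip_force: 0.0
```

>>> jog_arm(
  motion=[
    [0,0,0,0,0,0,-0.2],
    [0,0,0,0,0,0,-0.2],
    [0,0,0,0,0,0,-0.2],
    [0,0,0,0,0,0,-0.2],
    [0,0,0,0,0,0,-0.2],
  ],
  squeeze=15,
)

```text
time_s: 3.55
ee_pos: [0.6041, 0.0165, 0.0549]
eef_rot: [3.142, 0.001, -3.141]
force: [-0.3, 0.7, 3.1]
grip_width: 0.0595
grip_force: 15.0
```

>>> jog_arm(
  motion=[
    [0,0,0,0,0,0,-0.2],
    [0,0,-0.015,0,0,0,-0.2],
    [0,0,-0.02,0,0,0,-0.2],
    [0,0,-0.015,0,0,0,-0.2],
    [0,0,0,0,0,0,-0.2],
  ],
  squeeze=20,
)

```text
time_s: 4.05
ee_pos: [0.605, 0.0164, 0.1071]
eef_rot: [-3.141, 0.004, -3.141]
force: [-0.3, -0.5, -2.0]
grip_width: 0.0594
grip_force: 20.0
```

>>> jog_arm(
  motion=[
    [0.001,0.015,0,0,0,0,-0.2],
    [0.001,0.035,0,0,0,0,-0.2],
    [0.001,0.035,0,0,0,0,-0.2],
    [0,0.035,0,0,0,0,-0.2],
    [0,0.035,0,0,0,0,-0.2],
  ],
)

```text
time_s: 4.55
ee_pos: [0.6, 0.1735, 0.1034]
eef_rot: [-3.141, -0.002, -3.141]
force: [0.8, 0.9, -3.0]
grip_width: 0.0591
grip_force: 20.0
```

>>> jog_arm(
  motion=[
    [0.001,0.035,0,0,0,0,-0.2],
    [0,0.035,0,0,0,0,-0.2],
    [0,0.035,0,0,0,0,-0.2],
    [0,0.035,0,0,0,0,-0.2],
    [0,0,0,0,0,0,-0.2],
  ],
)

```text
time_s: 5.05
ee_pos: [0.5981, 0.316, 0.1029]
eef_rot: [3.142, -0.002, -3.137]
force: [-0.1, -0.9, -1.6]
grip_width: 0.0587
grip_force: 20.0
```

>>> jog_arm(
  motion=[
    [0,0,0,0,0,0,-0.2],
    [0,0,0,0,0,0,-0.2],
  ],
)

```text
time_s: 5.25
ee_pos: [0.5996, 0.3109, 0.1037]
eef_rot: [-3.141, -0.001, 3.141]
force: [0.5, 0.4, -2.6]
grip_width: 0.0586
grip_force: 20.0
```

>>> jog_arm(
  motion=[
    [0,0.002,0.02,0,0,0,-0.2],
    [0,0,0.02,0,0,0,-0.2],
    [0,0,0.005,0,0,0,-0.2],
    [0,0,0,0,0,0,-0.2],
    [0,0,0,0,0,0,-0.2],
  ],
)

```text
time_s: 5.75
ee_pos: [0.6004, 0.3132, 0.0605]
eef_rot: [3.141, 0.001, 3.141]
force: [-0.3, 0.1, -2.0]
grip_width: 0.0593
grip_force: 20.0
```

```bash
python3 - <<'E'
from h import *
snap('side','s3.png',(190,130,340,270),4)
print(ctrl.get_obs()['ee_pos'])
E
```

```text
[0.60049522 0.31335434 0.06071707]
```

View pics/s3.png

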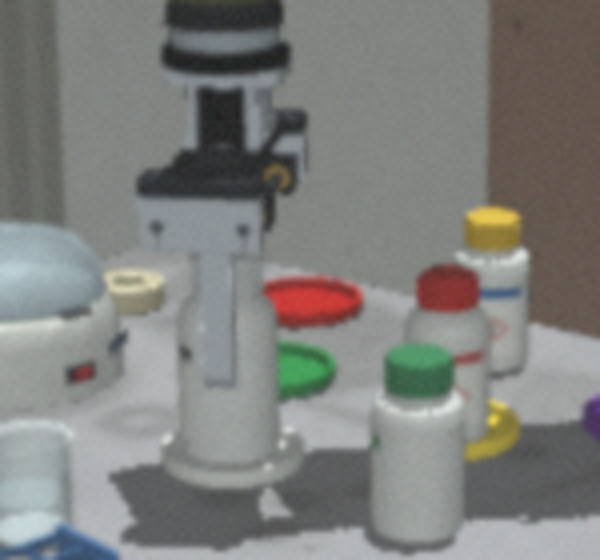

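The side view shows the white bottle upright, just above the centre of the white saucer (232,460). I'll lower the last 5 mm and release.

>>> jog_arm(
  motion=[
    [0,0,0.003,0,0,0,-0.2],
    [0,0,0.002,0,0,0,-0.2],
    [0,0,0.0005,0,0,0,-0.2],
    [0,0,0,0,0,0,-0.2],
  ],
)

```text
time_s: 6.2
ee_pos: [0.6002, 0.3136, 0.0548]
eef_rot: [3.141, 0.001, -3.141]
force: [-0.7, -1.3, 5.2]
grip_width: 0.059
grip_force: 20.0
```

>>> jog_arm(
  motion=[
    [0,0,0,0,0,0,0.6],
    [0,0,0,0,0,0,1],
    [0,0,0,0,0,0,1],
    [0,0,0,0,0,0,1],
  ],
)

```text
time_s: 6.6
ee_pos: [0.5999, 0.3134, 0.0538]
eef_rot: [-3.141, -0.0, -3.141]
force: [-0.5, 0.0, 0.5]
grip_width: 0.0876
grip_force: 0.0
```

>>> jog_arm(
  motion=[
    [0,0,-0.03,0,0,0,1],
    [0,0,-0.03,0,0,0,1],
    [0,0,-0.03,0,0,0,1],
    [0,0,-0.03,0,0,0,1],
    [0,0,0,0,0,0,1],
  ],
)

```text
time_s: 7.1
ee_pos: [0.6013, 0.314, 0.1788]
eef_rot: [3.139, 0.006, -3.141]
force: [0.7, 0.7, -0.4]
grip_width: 0.094
grip_force: 0.0
```

>>> jog_arm(
  motion=[
    [0.03,-0.015,0,0,0,0,1],
    [0.035,-0.015,0,0,0,0,1],
    [0.035,-0.015,0,0,0,0,1],
    [0.025,-0.0135,0,0,0,0,1],
    [0,0,0,0,0,0,1],
  ],
)

```text
time_s: 7.6
ee_pos: [0.4727, 0.2539, 0.1737]
eef_rot: [-3.141, -0.001, -3.141]
force: [0.1, 0.1, 0.8]
grip_width: 0.0938
grip_force: 0.0
```

>>> jog_arm(
  motion=[
    [0,0,0,0,0,0,1],
    [0,0,0,0,0,0,1],
  ],
)

```text
time_s: 7.8
ee_pos: [0.4756, 0.2552, 0.1736]
eef_rot: [-3.142, -0.0, -3.141]
force: [-0.9, 0.2, 0.6]
grip_width: 0.0936
grip_force: 0.0
```

Aligned over the red bottle. I'll descend to TCP z 0.040 and grip.

>>> jog_arm(
  motion=[
    [0,0,0.035,0,0,0,1],
    [0,0,0.035,0,0,0,1],
    [0,0,0.035,0,0,0,1],
    [0,0,0.028,0,0,0,1],
    [0,0,0,0,0,0,1],
  ],
)

```text
time_s: 8.3
ee_pos: [0.4736, 0.2542, 0.0371]
eef_rot: [-3.139, -0.006, -3.141]
force: [0.4, 0.2, 1.1]
grip_width: 0.0942
grip_force: 0.0
```

>>> jog_arm(
  motion=[
    [0,0,0,0,0,0,-0.3],
    [0,0,0,0,0,0,-0.3],
    [0,0,0,0,0,0,-0.3],
    [0,0,0,0,0,0,-0.3],
    [0,0,0,0,0,0,-0.3],
  ],
  squeeze=15,
)

```text
time_s: 8.8
ee_pos: [0.4752, 0.255, 0.0416]
eef_rot: [3.141, 0.001, -3.141]
force: [-0.4, 0.3, -0.8]
grip_width: 0.0575
grip_force: 0.0
```

>>> jog_arm(
  motion=[
    [0,0,0,0,0,0,-0.3],
    [0,0,0,0,0,0,-0.3],
    [0,0,-0.015,0,0,0,-0.3],
    [0,0,-0.02,0,0,0,-0.3],
    [0,0,-0.015,0,0,0,-0.3],
  ],
  squeeze=20,
)

```text
time_s: 9.3
ee_pos: [0.4749, 0.2549, 0.0917]
eef_rot: [-3.142, -0.0, -3.141]
force: [0.0, 1.0, -2.4]
grip_width: 0.0505
grip_force: 20.0
```

>>> jog_arm(
  motion=[
    [0,0,0,0,0,0,-0.3],
    [-0.01,-0.015,0,0,0,0,-0.3],
    [-0.017,-0.032,0,0,0,0,-0.3],
    [-0.017,-0.032,0,0,0,0,-0.3],
    [-0.017,-0.032,0,0,0,0,-0.3],
  ],
)

```text
time_s: 9.8
ee_pos: [0.536, 0.1426, 0.0897]
eef_rot: [-3.141, -0.001, -3.141]
force: [0.4, 0.9, -1.8]
grip_width: 0.0507
grip_force: 20.0
```

>>> jog_arm(
  motion=[
    [-0.017,-0.032,0,0,0,0,-0.3],
    [-0.017,-0.032,0,0,0,0,-0.3],
    [-0.017,-0.032,0,0,0,0,-0.3],
    [-0.015,-0.0295,0,0,0,0,-0.3],
    [0,0,0,0,0,0,-0.3],
  ],
)

```text
time_s: 10.3
ee_pos: [0.6027, 0.0151, 0.0894]
eef_rot: [-3.141, -0.001, 3.138]
force: [0.6, 0.1, -2.3]
grip_width: 0.0507
grip_force: 20.0
```

>>> jog_arm(
  motion=[
    [0,0,0,0,0,0,-0.3],
    [0,0,0,0,0,0,-0.3],
  ],
)

```text
time_s: 10.5
ee_pos: [0.6014, 0.0192, 0.0902]
eef_rot: [3.141, -0.001, -3.141]
force: [-0.0, -0.1, -1.7]
grip_width: 0.0507
grip_force: 20.0
```

The width of 50.7 mm is less than the 53 mm body, so the grasp may be off-centre. I'll look before lowering.

```bash
python3 - <<'E'
from h import *
import cv2
a=cv2.resize(ctrl.camera('side')[120:260,200:330,::-1],None,fx=3,fy=3,interpolation=2)
b=cv2.resize(ctrl.camera('top')[110:250,310:440,::-1],None,fx=3,fy=3,interpolation=2)
cv2.imwrite('pics/c4.png',np.hstack([a,b]))
E
```

```text
(no output)
```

View pics/c4.png

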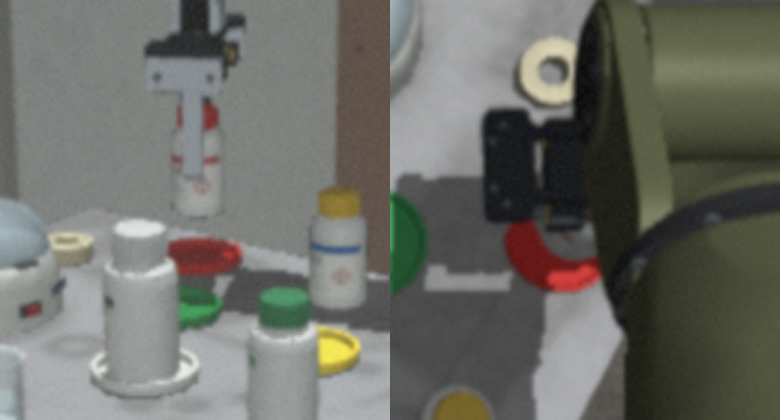

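```bash
python3 - <<'E'
from h import *
p=ctrl.get_obs()['ee_pos'];print(p)
for z in(.1566,.0526): print(((pix('side',[[p[0]+dx,p[1],z] for dx in(-.01,0,.01)])-[200,120])*3).round(1).tolist())
E
```

```text
[0.60158856 0.01936377 0.09070864]
[[207.0, 106.1], [196.6, 105.8], [186.2, 105.5]]
[[207.9, 210.8], [197.7, 210.5], [187.5, 210.1]]
```

The bottle is centred under the tool and upright. Cap and base sit at about column 198 against 197 predicted. I'll lower and release.

>>> jog_arm(
  motion=[
    [-0.001,0,0.02,0,0,0,-0.3],
    [0,0,0.02,0,0,0,-0.3],
    [0,0,0.005,0,0,0,-0.3],
    [0,0,0.003,0,0,0,-0.3],
    [0,0,0,0,0,0,-0.3],
  ],
)

```text
time_s: 11.1
ee_pos: [0.6031, 0.0187, 0.0434]
eef_rot: [-3.142, 0.0, -3.141]
force: [0.8, -0.7, -1.1]
grip_width: 0.0503
grip_force: 20.0
```

>>> jog_arm(
  motion=[
    [0,0,0.001,0,0,0,-0.3],
    [0,0,0,0,0,0,-0.3],
  ],
)

```text
time_s: 11.3
ee_pos: [0.6033, 0.0184, 0.0426]
eef_rot: [-3.142, 0.001, -3.141]
force: [0.1, -1.4, -1.5]
grip_width: 0.0504
grip_force: 20.0
```

>>> jog_arm(
  motion=[
    [0,0,0.001,0,0,0,-0.3],
    [0,0,0.001,0,0,0,-0.3],
    [0,0,0,0,0,0,-0.3],
  ],
)

```text
time_s: 11.6
ee_pos: [0.6034, 0.0184, 0.0413]
eef_rot: [3.142, 0.001, -3.141]
force: [-3.6, 0.1, 9.8]
grip_width: 0.0507
grip_force: 20.1
```

Contact felt at +9.8 N. Releasing.

>>> jog_arm(
  motion=[
    [0,0,0,0,0,0,0.6],
    [0,0,0,0,0,0,1],
    [0,0,0,0,0,0,1],
    [0,0,0,0,0,0,1],
    [0,0,0,0,0,0,1],
  ],
)

```text
time_s: 12.1
ee_pos: [0.603, 0.0184, 0.0399]
eef_rot: [-3.142, -0.0, -3.141]
force: [-0.5, 0.7, -1.3]
grip_width: 0.0872
grip_force: 0.0
```

>>> jog_arm(
  motion=[
    [0,0,-0.03,0,0,0,1],
    [0,0,-0.035,0,0,0,1],
    [0,0,-0.035,0,0,0,1],
    [0,0,-0.035,0,0,0,1],
    [0,0,0,0,0,0,1],
  ],
)

```text
time_s: 12.6
ee_pos: [0.6047, 0.0184, 0.18]
eef_rot: [-3.141, 0.008, -3.141]
force: [-0.8, -0.6, 0.3]
grip_width: 0.0938
grip_force: 0.0
```

>>> jog_arm(
  motion=[
    [0.035,0.02,0,0,0,0,1],
    [0.035,0.025,0,0,0,0,1],
    [0.035,0.025,0,0,0,0,1],
    [0.035,0.022,0,0,0,0,1],
    [0,0,0,0,0,0,1],
  ],
)

```text
time_s: 13.1
ee_pos: [0.46, 0.1122, 0.1746]
eef_rot: [3.141, -0.001, -3.139]
force: [0.5, -0.3, 0.3]
grip_width: 0.0939
grip_force: 0.0
```

>>> jog_arm(
  motion=[
    [0,0,0,0,0,0,1],
    [0,0,0,0,0,0,1],
  ],
)

```text
time_s: 13.3
ee_pos: [0.4636, 0.11, 0.1747]
eef_rot: [-3.141, -0.0, 3.141]
force: [-0.5, -0.3, -0.6]
grip_width: 0.0937
grip_force: 0.0
```

>>> jog_arm(
  motion=[
    [0.005,0.0015,0.02,0,0,0,1],
    [0,0,0.035,0,0,0,1],
    [0,0,0.035,0,0,0,1],
    [0,0,0.03,0,0,0,1],
    [0,0,0.016,0,0,0,1],
  ],
)

```text
time_s: 13.8
ee_pos: [0.4575, 0.111, 0.0361]
eef_rot: [-3.141, -0.003, 3.141]
force: [-0.6, 0.2, -0.2]
grip_width: 0.094
grip_force: 0.0
```

>>> jog_arm(
  motion=[
    [0,0,0,0,0,0,1],
    [0,0,0,0,0,0,-0.3],
    [0,0,0,0,0,0,-0.3],
    [0,0,0,0,0,0,-0.3],
    [0,0,0,0,0,0,-0.3],
  ],
  squeeze=15,
)

```text
time_s: 14.3
ee_pos: [0.4584, 0.1119, 0.0396]
eef_rot: [3.141, 0.001, -3.141]
force: [-0.0, 0.9, 0.1]
grip_width: 0.0655
grip_force: 0.0
```

>>> jog_arm(
  motion=[
    [0,0,0,0,0,0,-0.3],
    [0,0,0,0,0,0,-0.3],
    [0,0,0,0,0,0,-0.3],
    [0,0,0,0,0,0,-0.3],
  ],
  squeeze=20,
)

```text
time_s: 14.7
ee_pos: [0.4581, 0.1119, 0.0392]
eef_rot: [3.142, 0.0, -3.141]
force: [-0.4, -0.3, 5.1]
grip_width: 0.0518
grip_force: 20.0
```

>>> jog_arm(
  motion=[
    [0,0,-0.015,0,0,0,-0.3],
    [0,0,-0.02,0,0,0,-0.3],
    [0,0,-0.015,0,0,0,-0.3],
    [-0.003,0.02,0,0,0,0,-0.3],
    [-0.003,0.03,0,0,0,0,-0.3],
  ],
)

```text
time_s: 15.2
ee_pos: [0.4642, 0.1618, 0.0893]
eef_rot: [3.142, 0.001, 3.14]
force: [0.1, 0.1, -0.8]
grip_width: 0.0519
grip_force: 20.0
```

>>> jog_arm(
  motion=[
    [-0.003,0.03,0,0,0,0,-0.3],
    [-0.003,0.03,0,0,0,0,-0.3],
    [-0.003,0.032,0,0,0,0,-0.3],
    [0,0,0,0,0,0,-0.3],
    [0,0,0,0,0,0,-0.3],
  ],
)

```text
time_s: 15.7
ee_pos: [0.4725, 0.254, 0.0884]
eef_rot: [-3.141, -0.001, -3.14]
force: [0.7, -0.7, -1.5]
grip_width: 0.0517
grip_force: 20.0
```

>>> jog_arm(
  motion=[
    [0,0,0,0,0,0,-0.3],
  ],
)

```text
time_s: 15.8
ee_pos: [0.4727, 0.2532, 0.0887]
eef_rot: [-3.141, -0.001, 3.141]
force: [0.0, -0.6, -1.5]
grip_width: 0.0518
grip_force: 20.0
```

```bash
python3 - <<'E'
from h import *
snap('side','s5.png',(210,120,370,260),4)
p=ctrl.get_obs()['ee_pos'];print(p)
zb=p[2]-.039
print(((pix('side',[[p[0],p[1],zb+.104],[p[0],p[1],zb]])-[210,120])*4).round(1).tolist())
E
```

```text
[0.47286109 0.25306721 0.08881437]
[[372.4, 239.1], [370.5, 400.4]]
```

View pics/s5.png

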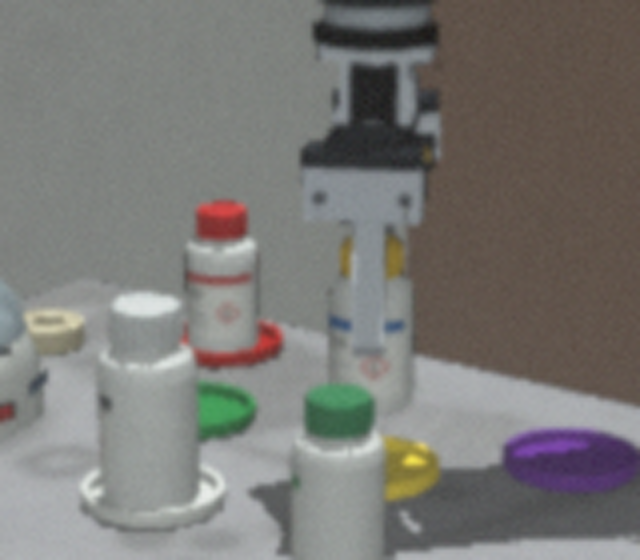

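The yellow bottle hangs upright at column 371, as predicted. Red and white are standing in their saucers.

>>> jog_arm(
  motion=[
    [-0.0005,0.001,0.02,0,0,0,-0.3],
    [0,0,0.02,0,0,0,-0.3],
    [0,0,0.005,0,0,0,-0.3],
    [0,0,0.001,0,0,0,-0.3],
    [0,0,0,0,0,0,-0.3],
  ],
)

```text
time_s: 16.35
ee_pos: [0.4736, 0.2545, 0.0434]
eef_rot: [3.141, 0.0, 3.141]
force: [0.9, -0.1, -0.7]
grip_width: 0.0519
grip_force: 20.0
```

>>> jog_arm(
  motion=[
    [0,0,0.001,0,0,0,-0.3],
    [0,0,0,0,0,0,-0.3],
  ],
)

```text
time_s: 16.55
ee_pos: [0.4738, 0.2547, 0.0429]
eef_rot: [3.141, 0.001, 3.142]
force: [-1.1, -1.9, 6.1]
grip_width: 0.0517
grip_force: 20.0
```

>>> jog_arm(
  motion=[
    [0,0,0,0,0,0,0.6],
    [0,0,0,0,0,0,1],
    [0,0,0,0,0,0,1],
    [0,0,0,0,0,0,1],
    [0,0,0,0,0,0,1],
  ],
)

```text
time_s: 17.05
ee_pos: [0.4734, 0.2549, 0.0419]
eef_rot: [-3.142, -0.0, -3.141]
force: [-0.3, -0.6, 0.3]
grip_width: 0.0884
grip_force: 0.0
```

>>> jog_arm(
  motion=[
    [0,0,-0.03,0,0,0,1],
    [0,0,-0.035,0,0,0,1],
    [0,0,-0.035,0,0,0,1],
    [0,0,-0.035,0,0,0,1],
    [0,0,0,0,0,0,1],
  ],
)

```text
time_s: 17.55
ee_pos: [0.475, 0.2557, 0.1816]
eef_rot: [3.139, 0.007, -3.141]
force: [0.5, 0.7, 0.3]
grip_width: 0.0938
grip_force: 0.0
```

>>> jog_arm(
  motion=[
    [-0.001,0.03,0,0,0,0,1],
    [-0.002,0.035,0,0,0,0,1],
    [-0.001,0.035,0,0,0,0,1],
    [-0.001,0.035,0,0,0,0,1],
    [0,0,0,0,0,0,1],
  ],
)

```text
time_s: 18.05
ee_pos: [0.4775, 0.3929, 0.1755]
eef_rot: [-3.141, -0.001, -3.139]
force: [-0.6, -0.0, 0.6]
grip_width: 0.0942
grip_force: 0.0
```

>>> jog_arm(
  motion=[
    [0,0,0,0,0,0,1],
    [0,0,0,0,0,0,1],
  ],
)

```text
time_s: 18.25
ee_pos: [0.4784, 0.3891, 0.1765]
eef_rot: [-3.141, -0.001, 3.141]
force: [0.7, 0.1, -0.6]
grip_width: 0.0939
grip_force: 0.0
```

>>> jog_arm(
  motion=[
    [0,0.0005,0.02,0,0,0,1],
    [0,0,0.035,0,0,0,1],
    [0,0,0.035,0,0,0,1],
    [0,0,0.03,0,0,0,1],
    [0,0,0.018,0,0,0,1],
  ],
)

```text
time_s: 18.75
ee_pos: [0.4779, 0.3887, 0.0366]
eef_rot: [-3.14, -0.002, 3.14]
force: [0.2, 0.4, 0.1]
grip_width: 0.0943
grip_force: 0.0
```

>>> jog_arm(
  motion=[
    [0,0,0,0,0,0,1],
    [0,0,0,0,0,0,-0.3],
    [0,0,0,0,0,0,-0.3],
    [0,0,0,0,0,0,-0.3],
    [0,0,0,0,0,0,-0.3],
  ],
  squeeze=15,
)

```text
time_s: 19.25
ee_pos: [0.4787, 0.3905, 0.0398]
eef_rot: [3.141, 0.001, -3.141]
force: [0.3, -0.0, -0.1]
grip_width: 0.0653
grip_force: 0.0
```

>>> jog_arm(
  motion=[
    [0,0,0,0,0,0,-0.3],
    [0,0,0,0,0,0,-0.3],
    [0,0,0,0,0,0,-0.3],
    [0,0,0,0,0,0,-0.3],
  ],
  squeeze=20,
)

```text
time_s: 19.65
ee_pos: [0.4785, 0.3906, 0.0393]
eef_rot: [3.141, 0.0, -3.141]
force: [1.3, 1.2, 4.2]
grip_width: 0.0516
grip_force: 20.0
```

>>> jog_arm(
  motion=[
    [0,0,-0.02,0,0,0,-0.3],
    [0,0,-0.035,0,0,0,-0.3],
    [0,0,-0.04,0,0,0,-0.3],
    [0,0,-0.04,0,0,0,-0.3],
    [0,0,-0.025,0,0,0,-0.3],
  ],
)

```text
time_s: 20.15
ee_pos: [0.4787, 0.3905, 0.2019]
eef_rot: [3.14, 0.002, -3.141]
force: [-0.3, -0.1, -0.9]
grip_width: 0.0519
grip_force: 20.0
```

>>> jog_arm(
  motion=[
    [0,0,0,0,0,0,-0.3],
    [-0.01,-0.018,0,0,0,0,-0.3],
    [-0.016,-0.03,0,0,0,0,-0.3],
    [-0.016,-0.03,0,0,0,0,-0.3],
    [-0.016,-0.03,0,0,0,0,-0.3],
  ],
)

```text
time_s: 20.65
ee_pos: [0.5363, 0.281, 0.1968]
eef_rot: [-3.14, -0.003, -3.141]
force: [0.2, 0.1, -1.0]
grip_width: 0.0518
grip_force: 20.0
```

>>> jog_arm(
  motion=[
    [-0.016,-0.03,0,0,0,0,-0.3],
    [-0.016,-0.03,0,0,0,0,-0.3],
    [-0.016,-0.03,0,0,0,0,-0.3],
    [-0.016,-0.027,0,0,0,0,-0.3],
    [0,0,0,0,0,0,-0.3],
  ],
)

```text
time_s: 21.15
ee_pos: [0.6012, 0.1622, 0.1966]
eef_rot: [-3.14, -0.003, 3.138]
force: [-0.7, 0.8, -1.6]
grip_width: 0.0519
grip_force: 20.0
```

>>> jog_arm(
  motion=[
    [0,0,0,0,0,0,-0.3],
    [0,0,0,0,0,0,-0.3],
  ],
)

```text
time_s: 21.35
ee_pos: [0.5998, 0.1661, 0.198]
eef_rot: [-3.141, -0.001, -3.141]
force: [-0.5, 0.6, -1.5]
grip_width: 0.0518
grip_force: 20.0
```

>>> jog_arm(
  motion=[
    [-0.001,0,0.02,0,0,0,-0.3],
    [0,0,0.04,0,0,0,-0.3],
    [0,0,0.04,0,0,0,-0.3],
    [0,0,0.035,0,0,0,-0.3],
    [0,0,0.01,0,0,0,-0.3],
  ],
)

```text
time_s: 21.85
ee_pos: [0.599, 0.166, 0.05]
eef_rot: [-3.14, -0.006, -3.14]
force: [0.2, 0.6, -2.3]
grip_width: 0.0524
grip_force: 20.0
```

>>> jog_arm(
  motion=[
    [0,0,0,0,0,0,-0.3],
    [0,0,0,0,0,0,-0.3],
  ],
)

```text
time_s: 22.05
ee_pos: [0.6022, 0.166, 0.0558]
eef_rot: [3.141, 0.002, -3.141]
force: [0.2, 0.0, -0.9]
grip_width: 0.0517
grip_force: 20.0
```

>>> jog_arm(
  motion=[
    [0.001,0,0.006,0,0,0,-0.3],
    [0,0,0.004,0,0,0,-0.3],
    [0,0,0.002,0,0,0,-0.3],
    [0,0,0,0,0,0,-0.3],
    [0,0,0,0,0,0,-0.3],
  ],
)

```text
time_s: 22.55
ee_pos: [0.6009, 0.1655, 0.0432]
eef_rot: [3.141, 0.001, -3.141]
force: [-2.9, 0.5, 7.3]
grip_width: 0.0521
grip_force: 20.0
```

>>> jog_arm(
  motion=[
    [0,0,0.001,0,0,0,-0.3],
    [0,0,0,0,0,0,-0.3],
  ],
)

```text
time_s: 22.75
ee_pos: [0.6013, 0.1655, 0.0431]
eef_rot: [3.141, 0.002, -3.141]
force: [-4.2, -1.1, 15.0]
grip_width: 0.0517
grip_force: 20.0
```

Contact. Releasing, rising and backing away.

>>> jog_arm(
  motion=[
    [0,0,0,0,0,0,0.6],
    [0,0,0,0,0,0,1],
    [0,0,0,0,0,0,1],
    [0,0,0,0,0,0,1],
    [0,0,0,0,0,0,1],
  ],
)

```text
time_s: 23.25
ee_pos: [0.6004, 0.1654, 0.0408]
eef_rot: [-3.142, -0.0, -3.141]
force: [-0.2, -0.5, -1.0]
grip_width: 0.0883
grip_force: 0.0
```

>>> jog_arm(
  motion=[
    [0,0,-0.03,0,0,0,1],
    [0,0,-0.04,0,0,0,1],
    [0,0,-0.04,0,0,0,1],
    [0,0,-0.04,0,0,0,1],
    [0,0,-0.02,0,0,0,1],
  ],
)

```text
time_s: 23.75
ee_pos: [0.6012, 0.1656, 0.2149]
eef_rot: [3.141, 0.004, -3.141]
force: [-0.2, -0.0, 0.3]
grip_width: 0.0937
grip_force: 0.0
```

>>> jog_arm(
  motion=[
    [0.04,0.04,0,0,0,0,1],
    [0.04,0.04,0,0,0,0,1],
    [0.04,0.04,0,0,0,0,1],
    [0.04,0.04,0,0,0,0,1],
    [0.04,0.04,0,0,0,0,1],
  ],
)

```text
time_s: 24.25
ee_pos: [0.422, 0.3432, 0.2111]
eef_rot: [3.141, 0.0, 3.142]
force: [0.1, 0.2, 0.3]
grip_width: 0.0941
grip_force: 0.0
```

>>> jog_arm(
  motion=[
    [0.04,0.04,0,0,0,0,1],
    [0.04,0.04,0,0,0,0,1],
    [0.04,0.04,0,0,0,0,1],
    [0,0,0,0,0,0,1],
    [0,0,0,0,0,0,1],
  ],
)

```text
time_s: 24.75
ee_pos: [0.3169, 0.4486, 0.2108]
eef_rot: [-3.141, -0.0, -3.139]
force: [0.3, 0.2, 0.1]
grip_width: 0.0943
grip_force: 0.0
```

```bash
python3 - <<'E'
from h import *
snap('top','t9.png',(180,110,400,275),3.6);snap('side','s9.png',(180,120,380,270),4)
E
```

```text
(no output)
```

View pics/t9.png

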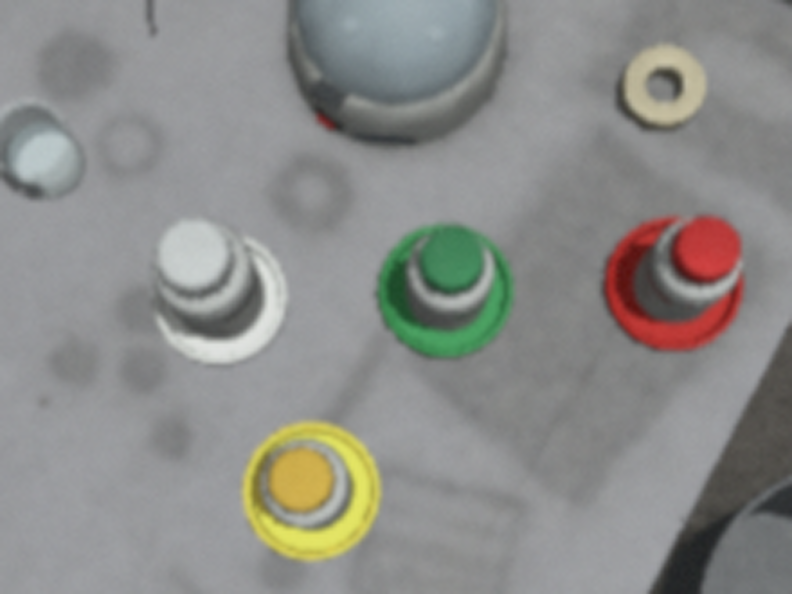

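View pics/s9.png

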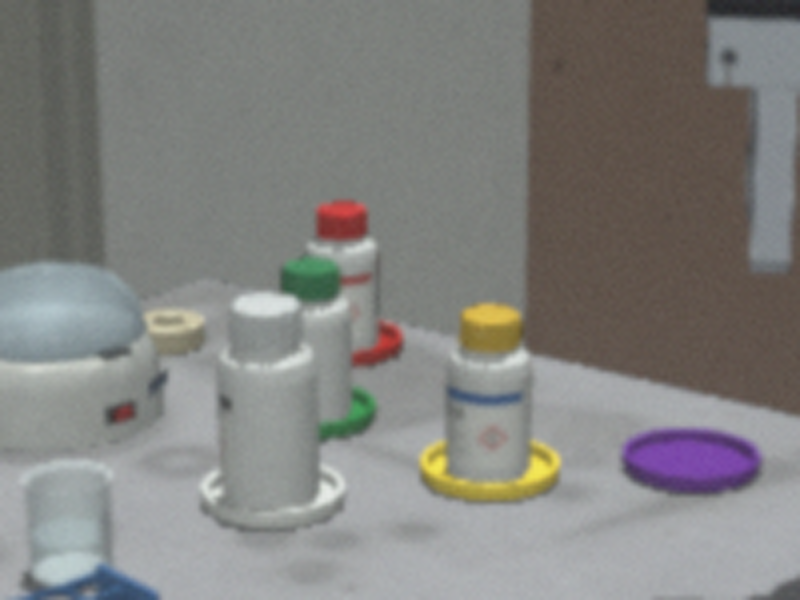

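All four bottles stand upright in their matching saucers: white (220,297), green (446,291), red (675,284) and yellow (312,490). The beaker and tape have not moved.

```bash
python3 -c "
from station import ctrl
print(ctrl.hand_in())"
```

```text
the job is handed in; nothing more can be done
None
```

The job is handed in at about 25 s of the 106 s limit: all four bottles stand upright in the saucers matching their caps, and the beaker and tape roll were not moved.

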